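Pop the earbud case out of the bedside dock and catch it

TASK

Get the rounded earbud case out of the bedside dock without letting it shoot off: with one fingertip press the long key beside its bay fully down, and have the other finger ready in the lane about a finger's width ahead of the case, so that it stops the popped case while it is still well on the dock. Do not grip or lift anything, and leave the square pill box in its bay and everything else where it stands. Finish holding: the key still pressed down by the one finger and the case at rest against the other.

Things in the scene. Friction and masses are not known exactly. Their poses are not given: they have to be found in the camera images.
- dock: fixed two-bay wooden bedside dock, 170 mm (its x) by 250 mm (its y), base 30 mm thick. Origin: centre of its underside; z up; front towards its own -x; its yaw varies. On the base, 30 mm above the table, two lanes 52 mm wide lie along x, centred at y = +32 (left) and -32 mm (right), edged by rails 6 mm high (outer rails end at |y| = 62 mm). Seated things fill x = -3 to +43 mm
- bridge_top (a point): middle of the top of the narrow bridge over both bays (x 29 to 43 mm, 34.5 mm above the lane floor). Bay walls 30 mm high run from x = 7 mm back; behind (x 55 to 95 mm) is the spring housing, 39 mm above the lane floor
- left_lane (a point): point on the left lane's floor, mid-lane, 33 mm ahead (-x) of the seated thing's front face, level along x with the key. A steel gate 30 mm wide holds the thing (x = -8 to -4 mm, 6.5 mm proud). With the key 6.5 mm down the gate is sunk and a spring shoves the thing to -x at once: 4 N, falling to 1.3 N after 45 mm, its stroke. Unstopped, the thing slides off the lane's end (x = -75 mm)
- right_lane (a point): the same point of the right lane. Each key sinks only the gate of the lane on its own side. A thing stopped within the 45 mm stroke stays pressed by the spring against whatever stops it
- left_key_top (a point): centre of the top of the left key, a dark steel bar 40 mm (dock x) by 24 mm (dock y), at x = -36, y = +99 mm of the dock: 67 mm to the side of left_lane. Its top is 18 mm above the lane floor (48 mm above the table) when up and 9 mm above the lane floor when down, so that the tip of a finger beside it then reaches well below the top of the case. Moves with the key
- right_key_top (a point): the same for the right key, at x = -36, y = -99 mm of the dock
- left_key (a joint): how far the left key is pressed down, m: 0 up, 0.009 fully down (its stop). Spring return, 1.75 N at first, about 5 N at the bottom, plus up to about 3 N of rubbing from the gate until it is down
- right_key (a joint): the same for the right key
- earcase_mid (a point): centre (half-way up) of the earbud case: loose, smooth white plastic block with well rounded upright corners (radius 12 mm), 46 mm along the dock's x, 50 mm along its y, 28 mm high, about 60 g. It starts seated in the left or the right bay, its centre at x = +20 mm, 14 mm above the lane floor; axes as the dock
- pillbox_mid (a point): centre of the pill box in the other bay: loose, same white plastic and same outer size, but square-cornered with four small raised lids on top; to be left in its bay
- perfume: perfume bottle, amber glass block 28 x 42 mm with a black cap, 78 mm high, standing in front of the dock; origin under its centre
- cream: cream jar with a metal lid, diameter 48 mm, 45 mm high, by the dock's left (+y) side; origin under its centre
- bangle: brass bangle lying flat, diameter 64 mm, 8 mm high, by the dock's right side; origin under its centre
- mug: white mug, diameter 80 mm, 90 mm high; origin under its centre
- phone: black phone lying flat, 148 x 72 x 8 mm; origin under its centre
Not all that is in view belongs to the job. Leave any blue or yellow look-alike of the part that bears earcase_mid alone.

How it is judged:
On the way, in this order (a step that is already met when the one before it is completed fails the run):
1. a finger presses the key of the earbud case's own bay (((y of earcase_mid in the frame of dock above 0.015 m and value of joint left_key above 0.004 m and contact force between left_key_c0 and the fingers above 0.5 N) or (y of earcase_mid in the frame of dock below -0.015 m and value of joint right_key above 0.004 m and contact force between right_key_c0 and the fingers above 0.5 N))).
2. the popped case is stopped by a finger, 6 to 47 mm forward of its seat (x of earcase_mid in the frame of dock between -0.027 and 0.014 m and contact force between earcase and the fingers above 0.3 N and linear speed of earcase below 0.03 m/s), for 0.2 s.
At the end, for the whole second after the job is handed in: The key of the earbud case's bay is held at least 6.5 mm down by a finger (over 0.5 N); the case rests flat in its lane, 6 to 47 mm forward of its seat, still, touching a finger with over 0.3 N; the pill box is within 8 mm of its place and every bystander within 20 mm (x of earcase_mid in the frame of dock between -0.027 and 0.014 m and contact force between earcase and the fingers above 0.3 N and ((y of earcase_mid in the frame of dock above 0.015 m and value of joint left_key above 0.0065 m and contact force between left_key_c0 and the fingers above 0.5 N) or (y of earcase_mid in the frame of dock below -0.015 m and value of joint right_key above 0.0065 m and contact force between right_key_c0 and the fingers above 0.5 N)) and linear speed of earcase below 0.02 m/s and angle between earcase_mid's own z axis and vertical below 0.15 rad and z of earcase_mid in the frame of dock between 0.036 and 0.052 m and distance of pillbox_mid from where it was at the start of the episode below 0.008 m and distance of each of perfume, cream, bangle, mug, phone from where it was at the start of the episode below 0.02 m); the arm keeps its last pose, push and grip.
It fails at once if the earbud case slides away (over 60 mm forward of its seat) (x of earcase_mid in the frame of dock below -0.04 m).
It fails at once if the earbud case is lifted or tipped (z of earcase_mid in the frame of dock above 0.056 m or angle between earcase_mid's own z axis and vertical above 0.35 rad).
It fails at once if the pill box is ejected or moved by over 8 mm (distance of pillbox_mid from where it was at the start of the episode above 0.008 m).
It fails at once if a bystander is moved by over 20 mm (distance of any of perfume, cream, bangle, mug, phone from where it was at the start of the episode above 0.02 m).
It also fails if it takes over 29 s, if anything falls off the work surface, if the arm or the gripper's body presses on something with over 40 N, if the wrist force passes 120 N, or if a joint passes its speed limit or range.

ROBOT

A 6-joint arm with a two-finger parallel gripper is mounted at the origin on the work surface. World frame = base frame: x ahead of the robot, y to its left, z up, the work surface at z = 0. Lengths are in m, angles in rad, forces in N, time in s.
With the tool pointing down it reaches from about 0.3 to 0.875 m from the base axis. Payload 6.4 kg.
Tool frame: the origin (TCP) lies midway between the tips of the shut fingers; the grasp point (between the pads) lies 19 mm behind it (ctrl.tcp_to_grasp is the distance from the TCP to the grasp point, in m); z points along the fingers, y is the direction in which the jaws open and shut (so a half turn about z gives the same grasp; the last joint's range is limited). The gripper opens to 85 mm and grips with 20 to 120 N. Pads are 22 mm wide; open, the fingers measure 114 mm over their backs; the gripper's body (76 mm by 85 mm) begins 54 mm behind the grasp point. The pads swing forward as they close: fully open they stand 13 mm farther back than shut.
Start: joints at [0.936, 0.181, 1.607, -0, 1.354, -0.206], TCP at [0.239, 0.523, 0.193] pointing down, gripper open.
Joint ranges: [-2.99, 2.99], [-0.89, 2.07], [0.3, 2.58], [-1.14, 4.28], [0, 2.63], [-3.12, 3.12]. Speed limits (rad/s): [2.57, 2.57, 3.01, 3.14, 3.14, 3.14].

INTERFACE

Orientations are given as a unit quaternion [w, x, y, z].
In Python, from bench import monitor, imaging, order, spotter, ctrl gives the robot as it stands.
- The arm moves only by the shell command python3 -m pendant 'ROWS'. ROWS is JSON, a list that holds one entry, the list of rows, each a list of 5 numbers: the shift along the world's x, y, z in mm, then the turn about the world's z in degrees, then the finger opening in mm, from 0 to 85.4. A call has 1 to 8 rows; each row shifts and turns the commanded pose from where the row before left it; what a row does not reach is not made up. A row lasts 1/8 s, in which the tool goes at most 62.5 mm and 10.7 degrees, less where a joint would pass 70% of its speed; a pose out of reach is approached as far as the arm can. A call with a gripper value outside its range is refused whole. The fingers move at their own pace and stop on an object; the grip force is fixed at half the most. Time passes only in rows, so rows that do not move let the fingers close. It gives the time, the measured TCP pose, the force and the opening at its end, in the units of the state.
- monitor.get_obs(): the state, without advancing time (a new reading comes with each control period).
- imaging.camera(name): name is "scene" or "top" or "wrist"; returns a dict with "img" (420x560x3 uint8, red, green, blue), "vfov" (degrees; the focal length in pixels is half the picture's height over the tangent of half this angle, whatever the lens; pixels are square), "cx", "cy" (the principal point, pixels), "origin" and "orientation" of the camera in the world. Camera axes: x right, y down, z forward; pixel columns grow to the right and rows downward; lengths in m; the calibration is good to about 2 mm. A picture is of the moment at which its call begins. There is no depth.
- order.hand_in(): hands the job in, once; it reports no verdict.
Trained networks look in the newest picture that a camera, given by its name, has taken for a name from the list of things; names that differ only in an ending like _2 or _b are one class to them, and where a whole thing is asked for, a point or a joint stands for the part that bears it (a point fixed in the world has none). Each returns a list of dicts, best first, with "confidence" (0 to 1); they miss things now and then, are a little off and sometimes report something else, mostly with a low value. They report only what shows in the picture. A call takes as long as a camera call. They do not tell look-alikes from the thing itself.
- spotter.recognise(camera, thing): "at" ([x, y, z] in m, in the coordinates of the camera as it stood for that picture, good to about 4 mm: the middle of the surface that is visible of it).
- spotter.tip_of(camera, thing): "at" ([x, y, z] in m, in the coordinates of the camera as it stood for that picture, good to about 4 mm: a listed point, or the origin of a listed thing).
The state is a dict: "time_s": time; "q": joint angles; "dq": joint speeds; "joint_efforts": joint torques, N m; "eef_pos": TCP position; "eef_rot": TCP orientation; "wrist_force": force on the tool from outside, world axes, zero at the start; "torque": the same for the moment, N m; "opening": opening from 0.0 (shut) to 1.0 (fully open).
Only numpy, scipy, OpenCV 4.12 (cv2) and the standard library are available. Lean on these libraries where they do the work, as an engineer would, in place of code of your own. Each camera call takes 0.05 s, during which the arm holds its last target. There are 200 camera calls.

## Working session

There is one attempt and no reset: what is moved stays moved. The work goes in short steps, Python scripts to look and compute and a shell command to move; the robot and the scene stay as the last step left them, time stands still between calls to the robot, and variables do not carry over. Pictures are saved under pics/ and viewed, about 8 in all and at most 12, crops included, and the job is handed in when it is done.

```bash
mkdir -p pics
cat > h.py <<'E'
from bench import monitor, imaging, order, spotter, ctrl
import numpy as np, cv2
from scipy.spatial.transform import Rotation as R
def rot(q): return R.from_quat([q[1],q[2],q[3],q[0]]).as_matrix()
def cam(n):
    c=imaging.camera(n); c['R']=rot(c['orientation']); c['o']=np.array(c['origin']); 
    c['f']=c['img'].shape[0]/2/np.tan(np.radians(c['vfov'])/2); return c
def w(c,p): return c['o']+c['R']@np.array(p)
def px(c,p):
    v=c['R'].T@(np.array(p)-c['o']); return c['cx']+c['f']*v[0]/v[2], c['cy']+c['f']*v[1]/v[2]
def save(c,name,crop=None,s=1):
    im=c['img'][:,:,::-1]
    if crop: im=im[crop[1]:crop[3],crop[0]:crop[2]]
    cv2.imwrite('pics/'+name,cv2.resize(im,None,fx=s,fy=s,interpolation=cv2.INTER_CUBIC))
E
python3 - <<'E'
from h import *
np.set_printoptions(precision=4,suppress=True)
o=monitor.get_obs(); print(o['time_s'],o['eef_pos'],o['eef_rot'],o['opening'])
ims=[]
for n in ['scene','top']:
    c=cam(n); ims.append(c['img'])
    print(n,c['o'],c['vfov'])
    for t in ['dock','bridge_top','left_lane','right_lane','left_key_top','right_key_top','earcase_mid','pillbox_mid','perfume','cream','bangle','mug']:
        for d in spotter.tip_of(n,t)[:2]:
            p=w(c,d['at']); print(t,round(d['confidence'],2),p,np.round(px(c,p)))
    save(c,n+'0.png',s=1.4)
E
```

```text
0.0 [0.2387 0.5225 0.1925] [-0.0003  0.2128  0.9771 -0.0008] 0.9967226659157403
scene [1.2681 0.3468 0.9219] 48.43129395921454
dock 0.92 [ 0.5409  0.0384 -0.0032] [303. 217.]
bridge_top 0.95 [0.5763 0.0385 0.0661] [298. 208.]
left_lane 0.97 [0.5047 0.072  0.0283] [321. 204.]
right_lane 0.78 [0.501  0.007  0.0324] [299. 193.]
right_lane 0.56 [ 0.3826  0.0343 -0.0013] [326. 177.]
left_key_top 0.6 [0.5545 0.0086 0.0388] [291. 206.]
left_key_top 0.59 [0.5123 0.1354 0.045 ] [344. 210.]
right_key_top 0.45 [ 0.5036 -0.0563  0.0467] [277. 182.]
earcase_mid 0.91 [0.7076 0.124  0.0153] [306. 273.]
earcase_mid 0.84 [0.6531 0.2401 0.0148] [362. 275.]
pillbox_mid 0.65 [0.5608 0.0074 0.0421] [289. 206.]
perfume 0.61 [ 0.3845  0.0374 -0.0015] [326. 178.]
cream 0.93 [0.5684 0.2117 0.0063] [363. 246.]
mug 0.59 [ 0.5512 -0.4198 -0.0026] [157. 165.]
top [ 0.3837 -0.0047  1.0553] 51.937737743361524
dock 0.9 [0.5412 0.0402 0.0023] [256. 232.]
bridge_top 0.64 [0.5775 0.0401 0.0691] [255. 213.]
left_lane 0.8 [0.5025 0.0713 0.0283] [243. 247.]
left_lane 0.67 [0.5393 0.0373 0.0028] [257. 233.]
right_lane 0.86 [0.5045 0.0105 0.0338] [268. 246.]
left_key_top 0.63 [0.5121 0.1346 0.0457] [215. 242.]
right_key_top 0.46 [ 0.5042 -0.0576  0.0456] [297. 245.]
right_key_top 0.22 [ 0.5345 -0.1384 -0.0002] [328. 234.]
earcase_mid 0.76 [ 0.3989 -0.0496  0.0088] [294. 290.]
earcase_mid 0.74 [0.6512 0.2468 0.0152] [173. 188.]
pillbox_mid 0.56 [0.5534 0.009  0.0431] [268. 225.]
perfume 0.54 [0.3858 0.0406 0.004 ] [256. 296.]
cream 0.58 [0.5688 0.216  0.0015] [185. 222.]
cream 0.52 [0.5787 0.0363 0.0663] [257. 212.]
bangle 0.45 [ 0.5371 -0.1365 -0.0015] [328. 234.]
bangle 0.45 [0.569  0.213  0.0024] [186. 222.]
mug 0.95 [ 0.55   -0.4187  0.0004] [441. 227.]
```

Run:
```python
from h import *
a=cam('top'); b=cam('scene')
A=cv2.resize(a['img'][150:320,130:350],None,fx=3.6,fy=3.6,interpolation=2)[:,:,::-1]
B=cv2.resize(b['img'][130:300,230:430],None,fx=3.5,fy=3.5,interpolation=2)[:,:,::-1]
cv2.imwrite('pics/topcrop.png',A[:600,:800]); cv2.imwrite('pics/scenecrop.png',B[:600,:800])
```

```text
(no output)
```

View pics/topcrop.png

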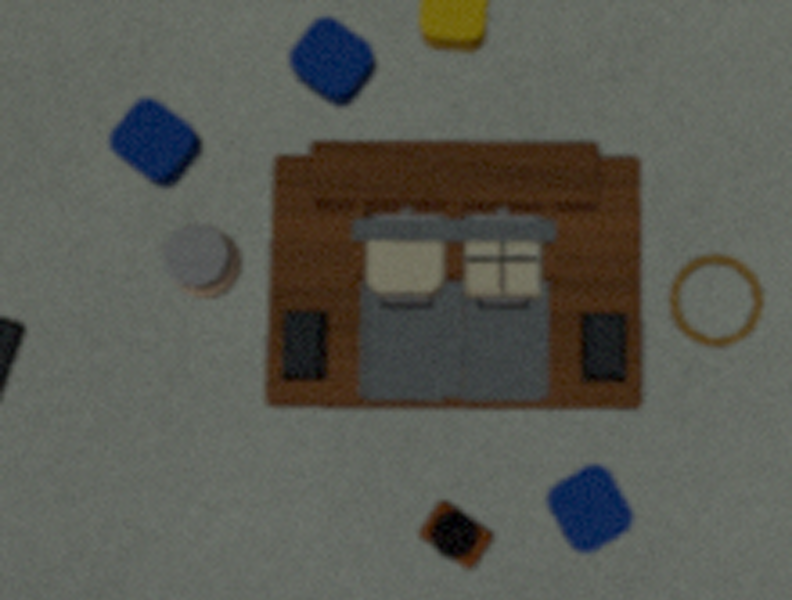

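View pics/scenecrop.png

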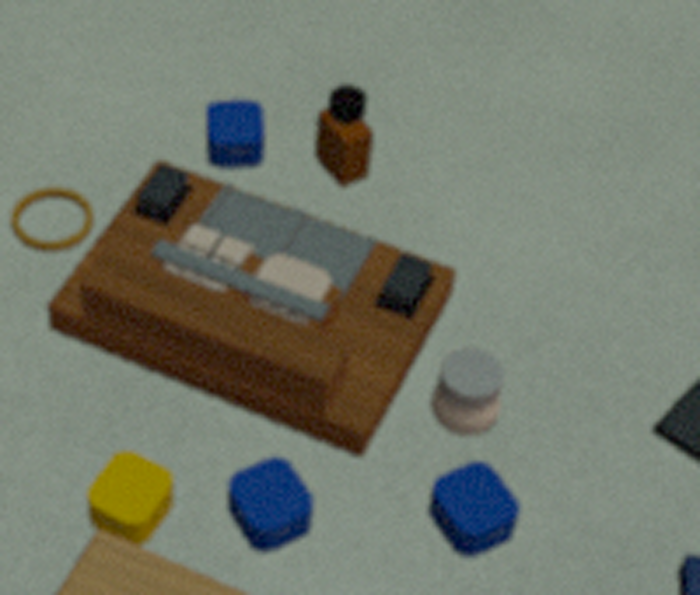

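The top crop shows two white pieces in the dock. The rounded plain one is at about (405,265), in the left bay. The one at (503,268) has four lids, so it is the pill box in the right bay. The other candidates are three blue blocks at (155,140), (333,60) and (590,507) and a yellow one at (455,20), which are look-alikes to leave alone. The job therefore uses the left key at (305,345). Next I fit the dock pose.

Run:
```python
from h import *
from scipy.optimize import least_squares
np.set_printoptions(precision=4,suppress=True)
L={'dock':(0,0,0),'bridge_top':(.036,0,.0645),'left_lane':(-.036,.032,.03),'right_lane':(-.036,-.032,.03),'left_key_top':(-.036,.099,.048),'right_key_top':(-.036,-.099,.048),'earcase_mid':(.02,.032,.044),'pillbox_mid':(.02,-.032,.044)}
P=[];W=[]
for n in ['scene','top']:
  for k in range(3):
    c=cam(n)
    for t in L:
        for d in spotter.tip_of(n,t):
            p=w(c,d['at'])
            g=np.array([.54,.039,0])+L[t]
            if np.linalg.norm(p-g)<.02: P.append(L[t]);W.append(p)
P=np.array(P);W=np.array(W)
def T(s,P): return P@R.from_euler('z',s[2]).as_matrix().T+[s[0],s[1],s[3]]
r=least_squares(lambda s:(T(s,P)-W).ravel(),[.54,.039,0,0],loss='soft_l1',f_scale=.004)
print(len(P),r.x,np.degrees(r.x[2]),np.abs(r.fun).mean())
s=r.x; s[3]=0
t=T(s,np.array([(-.036,.0655,.048),(-.036,.099,.048),(-.036,.032,.03)])); print(t)
o=monitor.get_obs(); print('shift mm',(t[0]-o['eef_pos'])*1000, o['time_s'])
y=rot(o['eef_rot'])[:,1]; print('turn',np.degrees(s[2])+90-np.degrees(np.arctan2(y[1],y[0])))
# check on top picture: outline
c=cam('top'); im=c['img'][:,:,::-1].copy()
im=cv2.resize(im,None,fx=4,fy=4,interpolation=2)
for q in [[(-.085,-.125,.03),(-.085,.125,.03),(.085,.125,.03),(.085,-.125,.03)],[(-.056,.087,.048),(-.056,.111,.048),(-.016,.111,.048),(-.016,.087,.048)],[(-.003,.007,.058),(-.003,.057,.058),(.043,.057,.058),(.043,.007,.058)]]:
    pp=np.array([px(c,v) for v in T(s,np.array(q))])*4
    cv2.polylines(im,[pp.astype(int)],True,(0,255,0),1)
cv2.imwrite('pics/fit.png',im[740:1120,740:1300])
```

```text
46 [ 0.5401  0.0383 -0.0295 -0.0006] -1.6916379965874422 0.001906584998912811
[[0.506  0.1049 0.048 ]
 [0.507  0.1384 0.048 ]
 [0.5051 0.0714 0.03  ]]
shift mm [ 266.9738 -418.0714 -145.3934] 4.1
turn 22.87794494547593
```

View pics/fit.png

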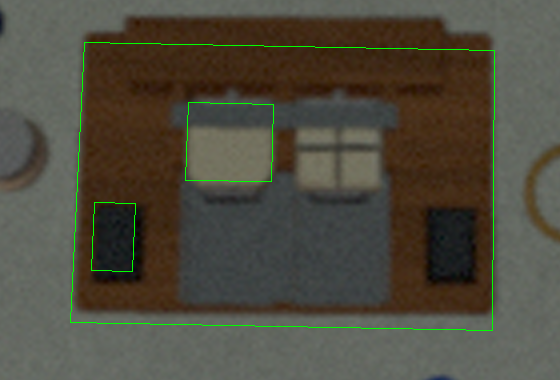

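The fit matches the key and case to about 2 mm. The front edge of the base is off by more, but nothing depends on it. I move above the target now and check from close by.

```bash
python3 -m pendant '[[[33,-52,-5,2.9,52],[33,-52,-5,2.9,52],[33,-52,-5,2.9,52],[33,-52,-5,2.9,52],[33,-52,-5,2.9,52],[33,-52,-5,2.9,52],[33,-52,-5,2.9,52],[33,-52,-5,2.9,52]]]'
python3 - <<'E'
from h import *
np.set_printoptions(precision=4,suppress=True)
o=monitor.get_obs(); y=rot(o['eef_rot'])[:,1]
print(o['time_s'],o['eef_pos'],np.degrees(np.arctan2(y[1],y[0])),o['opening'],o['wrist_force'])
for n in ['wrist','top']:
    c=cam(n)
    for t in ['left_key_top','left_lane','earcase_mid','bridge_top']:
        for d in spotter.tip_of(n,t)[:2]:
            p=w(c,d['at']); print(n,t,round(d['confidence'],2),p,np.round(px(c,p)))
    if n=='wrist': save(c,'wrist1.png',s=1.4); print(c['o'],c['R'])
E
```

```text
time_s: 5.15
eef_pos: [0.5041, 0.1051, 0.1536]
eef_rot: [0.001, 0.011, 1.0, 0.0]
wrist_force: [0.8, 1.0, 0.7]
opening: 0.609
5.15 [0.5041 0.1051 0.1536] 88.71661484654052 0.6089349368245239 [0.7878 1.0386 0.6838]
wrist left_key_top 0.65 [0.5081 0.1356 0.0474] [309. 202.]
wrist left_lane 0.68 [0.5068 0.0738 0.0296] [248. 198.]
wrist left_lane 0.41 [0.539  0.0418 0.0018] [224. 220.]
wrist earcase_mid 0.92 [0.7037 0.1253 0.0124] [297. 342.]
wrist earcase_mid 0.81 [0.6475 0.2448 0.009 ] [392. 301.]
[0.4326 0.1058 0.3338] [[ 0.022   0.9597  0.2803]
 [ 0.9998 -0.0212 -0.006 ]
 [ 0.0002  0.2803 -0.9599]]
top left_lane 0.8 [0.5051 0.0743 0.0329] [241. 246.]
top earcase_mid 0.92 [ 0.3984 -0.0535  0.0102] [295. 291.]
top earcase_mid 0.73 [0.7085 0.1284 0.0129] [221. 166.]
top bridge_top 0.93 [0.5748 0.0391 0.0664] [255. 214.]
```

View pics/wrist1.png

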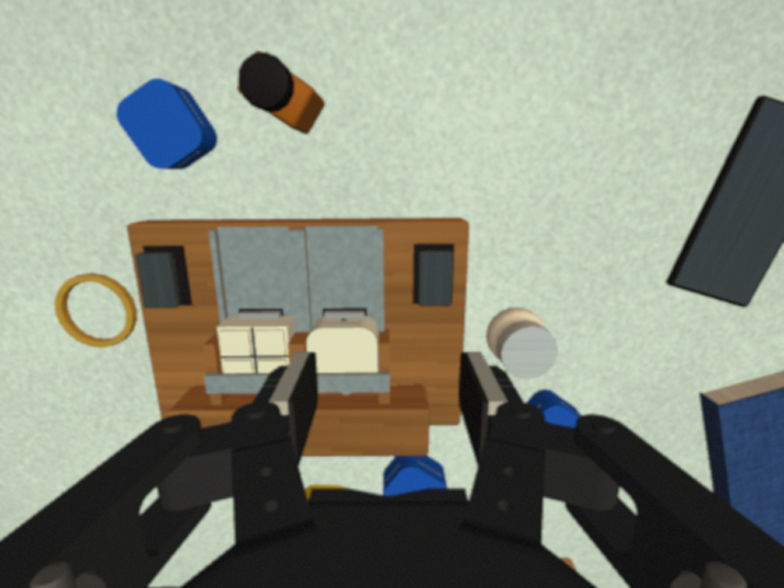

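The wrist view shows the left key at (436,275) and the rounded case at (343,350), with the fingers straddling the target. The alignment is right to within about 2 mm, so I go down to just above the key and look again.

```bash
python3 -m pendant '[[[2,0,-30,-0.2,53],[0,0,-30,0,53],[0,0,-21,0,53],[0,0,0,0,53]]]'
python3 - <<'E'
from h import *
c=cam('wrist'); save(c,'wrist2.png',s=1.4)
c=cam('scene'); save(c,'scene2.png',(250,150,400,260),5)
print(monitor.get_obs()['eef_pos'])
E
```

```text
time_s: 6.15
eef_pos: [0.5032, 0.1077, 0.0709]
eef_rot: [-0.002, 0.013, 1.0, 0.0]
wrist_force: [0.4, 0.1, -0.3]
opening: 0.622
[0.50533327 0.10750605 0.07309828]
```

View pics/wrist2.png

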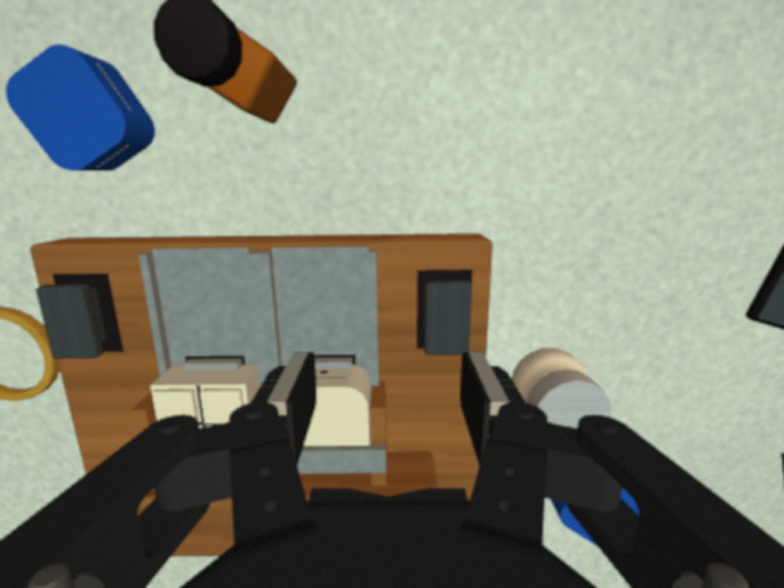

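View pics/scene2.png

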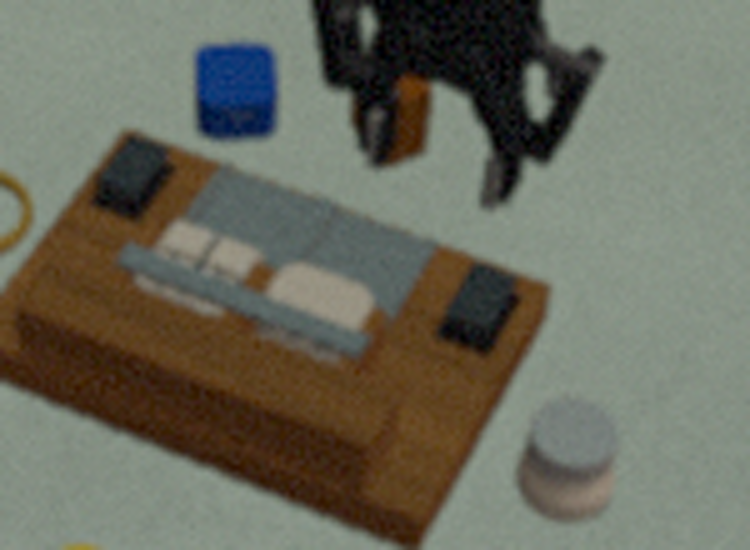

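Run:
```python
from h import *
np.set_printoptions(precision=1,suppress=True)
o=monitor.get_obs(); Rt=rot(o['eef_rot']); p=np.array(o['eef_pos']); print(o['eef_pos'],Rt[:,2])
c=cam('wrist'); s=cam('scene'); t=cam('top')
pts={'Ltip':p+Rt@[0,.0335,0],'Rtip':p+Rt@[0,-.0335,0],'Ltip-10':p+Rt@[0,.0335,-.01],'Rtip-10':p+Rt@[0,-.0335,-.01],'key':[.507,.137,.048],'lane':[.505,.0715,.03],'lkeyR':[.5,-.06,.048]}
for k,v in pts.items(): print(k,np.array(px(c,v))*1.4,(np.array(px(s,v))-[250,150])*5)
print(c['vfov'],c['cx'],c['cy'],c['o']-p)
for n,cc in(('wrist',c),('scene',s)):
  for q in ['left_key_top','left_lane','right_key_top']:
    for d in spotter.tip_of(n,q)[:1]: v=w(cc,d['at']); print(n,q,d['confidence'],v*1000)
save(t,'top2.png',(180,200,290,280),7)
```

```text
[0.5 0.1 0.1] [ 0.  0. -1.]
Ltip [462.  334.3] [489.3 256.1]
Rtip [317.  334.2] [365.5 209.4]
Ltip-10 [465.9 342.7] [491.4 242.3]
Rtip-10 [313.3 342.7] [366.8 195.5]
key [446. 318.] [476.  288.3]
lane [325.1 306.9] [355.2 266.2]
lkeyR [ 66.5 314.6] [132.1 153.9]
70.2724372485534 276.86051197788055 210.71980527254897 [-0.1  0.   0.2]
wrist left_key_top 0.85 [505.5 135.   46.3]
wrist left_lane 0.69 [507.9  72.4  30.5]
wrist right_key_top 0.81 [500.5 -55.   46.7]
scene left_key_top 0.48 [507.3 135.3  46.6]
scene left_lane 0.96 [505.3  70.2  30.5]
scene right_key_top 0.53 [502.9 -60.9  42.9]
```

View pics/top2.png

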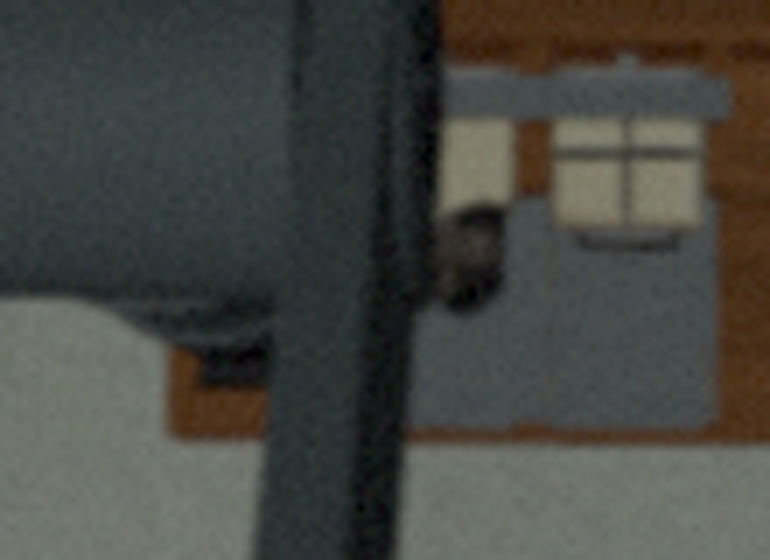

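Viewed pictures: 7 so far. In the scene and wrist views the fingertips look higher than the reported TCP, so I come down in guarded steps and watch the force.

```bash
python3 -m pendant '[[[-4,-2,-7,0,53],[0,0,-7,0,53],[0,0,-5,0,53],[0,0,0,0,53]]]'
python3 - <<'E'
from h import *
o=monitor.get_obs(); print(o['eef_pos'],o['wrist_force'])
c=cam('wrist'); s=cam('scene')
A=cv2.resize(c['img'][150:330,170:400],None,fx=2.5,fy=2.5,interpolation=2); B=cv2.resize(s['img'][160:250,290:370],None,fx=5,fy=5,interpolation=2)
im=np.zeros((450,800,3),np.uint8); im[:450,:min(400,A.shape[1])]=A[:,100:500]; im[:,400:]=B
cv2.imwrite('pics/c3.png',im[:,:,::-1])
E
```

```text
time_s: 7.2
eef_pos: [0.5005, 0.105, 0.0526]
eef_rot: [-0.001, 0.014, 1.0, 0.0]
wrist_force: [-0.4, 0.3, 0.5]
opening: 0.619
[0.50051198 0.10496987 0.0526397 ] [-0.37929469  0.27374125  0.48890935]
```

View pics/c3.png

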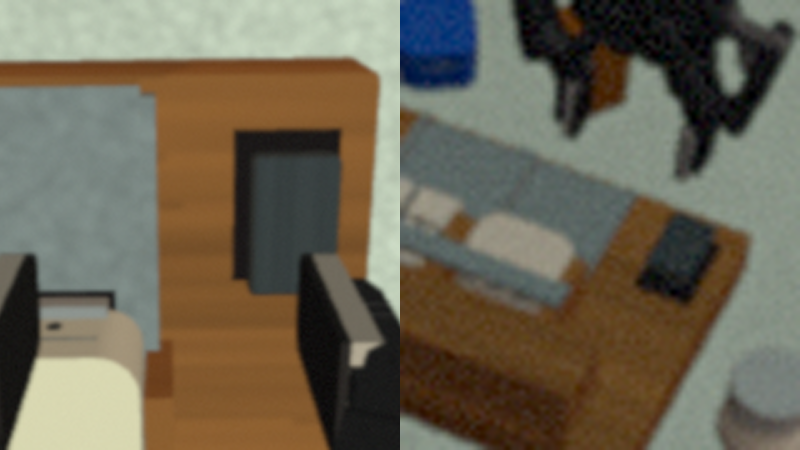

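```bash
python3 -m pendant '[[[0,1,-4,0,53],[0,0,-4,0,53],[0,0,0,0,53]]]'
```

```text
time_s: 7.68
eef_pos: [0.5007, 0.106, 0.0449]
eef_rot: [-0.0, 0.014, 1.0, -0.0]
wrist_force: [-1.1, -0.1, -0.2]
opening: 0.622
```

Run:
```python
from h import *
o=monitor.get_obs(); print(o['eef_pos'],o['wrist_force'])
c=cam('wrist'); s=cam('scene')
for n,cc in(('wrist',c),('scene',s)):
  for q in ['left_key_top','left_key']:
    for d in spotter.tip_of(n,q)[:1]: print(n,q,d['confidence'],w(cc,d['at'])*1000)
A=cv2.resize(c['img'][150:330,210:370],None,fx=2.5,fy=2.5,interpolation=2); B=cv2.resize(s['img'][160:250,290:370],None,fx=5,fy=5,interpolation=2)
im=np.zeros((450,800,3),np.uint8); im[:,:400]=A; im[:,400:]=B
cv2.imwrite('pics/c4.png',im[:,:,::-1])
```

```text
[0.50066082 0.10601597 0.04492852] [-1.05365756 -0.05029199 -0.16519754]
wrist left_key_top 0.58 [505.70443424 136.50174787  47.76985283]Traceback (most recent call last):
  File "<stdin>", line 6, in <module>
ValueError: it knows: bangle, bridge_top, cream, dock, earcase_mid, left_key_top, left_lane, mug, perfume, phone, pillbox_mid, right_key_top, right_lane
```

No contact yet, as the opened pads stand back from the TCP. I continue in small steps.

```bash
python3 -m pendant '[[[0,0,-3,0,53],[0,0,-3,0,53],[0,0,0,0,53]]]'
python3 - <<'E'
from h import *
c=cam('wrist'); s=cam('scene')
A=cv2.resize(c['img'][150:330,210:370],None,fx=2.5,fy=2.5,interpolation=2); B=cv2.resize(s['img'][160:250,290:370],None,fx=5,fy=5,interpolation=2)
im=np.zeros((450,800,3),np.uint8); im[:,:400]=A; im[:,400:]=B
cv2.imwrite('pics/c4.png',im[:,:,::-1])
E
```

```text
time_s: 8.2
eef_pos: [0.5007, 0.106, 0.039]
eef_rot: [-0.0, 0.014, 1.0, -0.0]
wrist_force: [0.0, -0.1, -0.6]
opening: 0.623
```

View pics/c4.png

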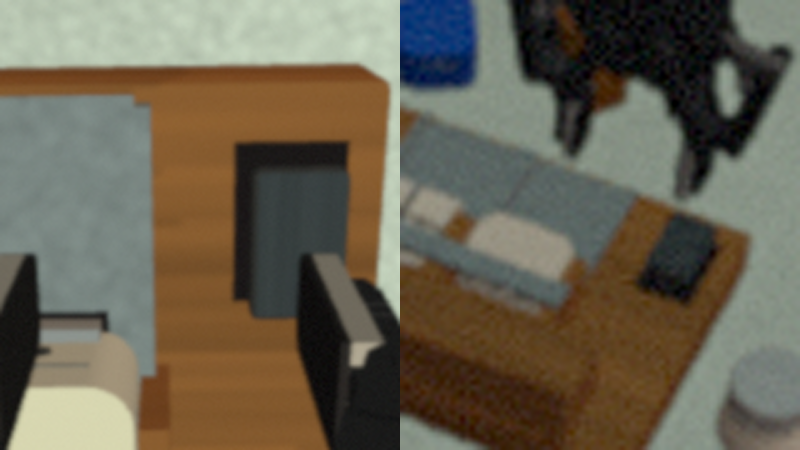

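```bash
python3 -m pendant '[[[0,0,-5,0,58],[0,0,-5,0,58],[0,0,-5,0,58],[0,0,0,0,58]]]'
```

```text
time_s: 8.8
eef_pos: [0.5005, 0.106, 0.0237]
eef_rot: [-0.001, 0.014, 1.0, 0.0]
wrist_force: [-0.2, 0.8, 0.1]
opening: 0.679
```

```bash
python3 -m pendant '[[[0,0,-5,0,58],[0,0,-5,0,58],[0,0,0,0,58]]]'
python3 - <<'E'
from h import *
c=cam('wrist'); s=cam('scene')
A=cv2.resize(c['img'][150:330,210:370],None,fx=2.5,fy=2.5,interpolation=2); B=cv2.resize(s['img'][160:250,290:370],None,fx=5,fy=5,interpolation=2)
im=np.zeros((450,800,3),np.uint8); im[:,:400]=A; im[:,400:]=B
cv2.imwrite('pics/c5.png',im[:,:,::-1])
E
```

```text
time_s: 9.18
eef_pos: [0.5005, 0.106, 0.0138]
eef_rot: [-0.001, 0.014, 1.0, 0.0]
wrist_force: [0.6, -0.3, -0.7]
opening: 0.678
```

View pics/c5.png

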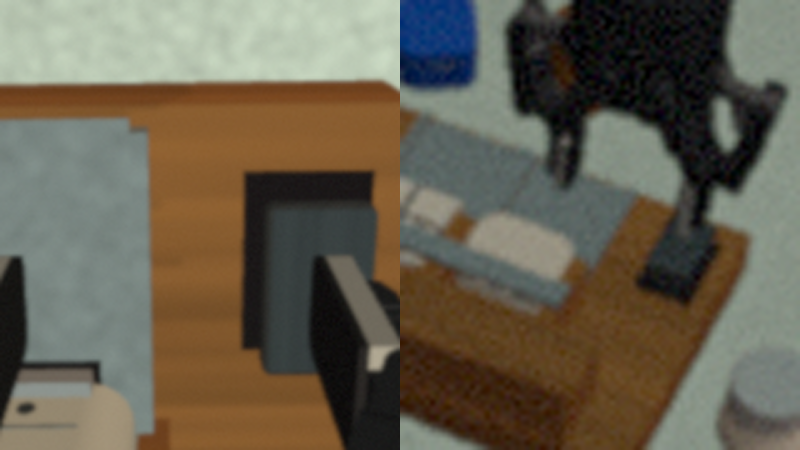

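The scene view shows the key finger close above the key at (690,230) and the lane finger at (565,180), ahead of the case. The last gap is about 15 mm.

```bash
python3 -m pendant '[[[3,0,-5,0,58],[0,0,-5,0,58],[0,0,0,0,58]]]'
```

```text
time_s: 9.65
eef_pos: [0.5042, 0.1059, 0.0042]
eef_rot: [0.0, 0.014, 1.0, 0.0]
wrist_force: [0.7, -0.2, 0.4]
opening: 0.677
```

```bash
python3 -m pendant '[[[0,0,-3,0,58],[0,0,0,0,58]]]'
```

```text
time_s: 9.9
eef_pos: [0.5042, 0.1059, 0.0014]
eef_rot: [0.0, 0.014, 1.0, -0.0]
wrist_force: [0.3, -0.2, 1.8]
opening: 0.681
```

```bash
python3 -m pendant '[[[0,0,-3,0,58],[0,0,0,0,58]]]'
```

```text
time_s: 10.15
eef_pos: [0.5037, 0.106, -0.0018]
eef_rot: [-0.0, 0.014, 1.0, 0.0]
wrist_force: [-1.8, -0.6, 3.0]
opening: 0.678
```

The force rises from z ≈ 0.002, so that is contact with the key. Now I press it through to its stop.

```bash
python3 -m pendant '[[[0,0,-4,0,58],[0,0,-3,0,58],[0,0,0,0,58],[0,0,0,0,58]]]'
python3 - <<'E'
from h import *
c=cam('wrist'); s=cam('scene')
A=cv2.resize(c['img'][150:330,210:370],None,fx=2.5,fy=2.5,interpolation=2); B=cv2.resize(s['img'][160:250,290:370],None,fx=5,fy=5,interpolation=2)
im=np.zeros((450,800,3),np.uint8); im[:,:400]=A; im[:,400:]=B
cv2.imwrite('pics/c6.png',im[:,:,::-1])
E
```

```text
time_s: 10.65
eef_pos: [0.5042, 0.1064, -0.0049]
eef_rot: [-0.0, 0.013, 1.0, 0.0]
wrist_force: [-17.4, -1.9, 42.9]
opening: 0.681
```

View pics/c6.png

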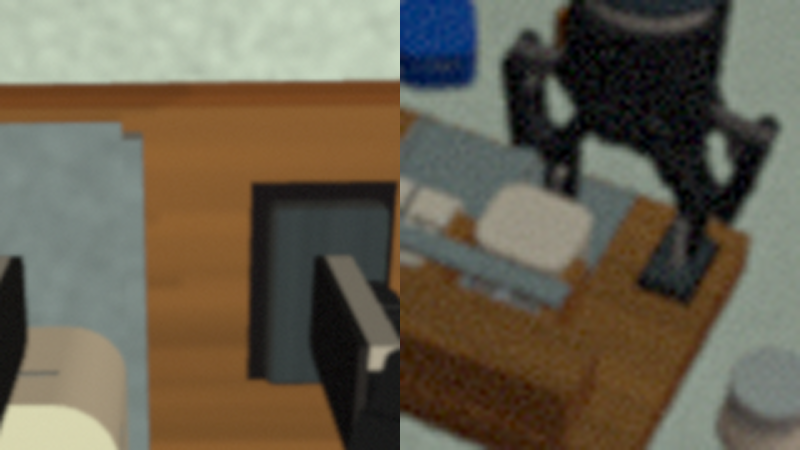

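The case has popped and stands against the lane finger, and the key is at its stop. The 43 N push is more than needed, so I ease it off a little.

```bash
python3 -m pendant '[[[0,0,1,0,58],[0,0,1,0,58],[0,0,0,0,58],[0,0,0,0,58],[0,0,0,0,58]]]'
```

```text
time_s: 11.38
eef_pos: [0.504, 0.1063, -0.0044]
eef_rot: [-0.0, 0.013, 1.0, 0.0]
wrist_force: [-11.0, -1.2, 27.0]
opening: 0.682
```

```bash
python3 -m pendant '[[[0,0,0.5,0,58],[0,0,0,0,58],[0,0,0,0,58]]]'
python3 - <<'E'
from h import *
np.set_printoptions(precision=1,suppress=True)
s=cam('scene'); c=cam('wrist')
for n,cc in(('scene',s),('wrist',c)):
  for q in ['earcase_mid','pillbox_mid','left_key_top','perfume','cream','bangle','mug','phone']:
    for d in spotter.tip_of(n,q):
      print(n,q,round(d['confidence'],2),w(cc,d['at'])*1000)
A=cv2.resize(c['img'][150:330,130:370],None,fx=2,fy=2,interpolation=2); B=cv2.resize(s['img'][160:250,270:370],None,fx=4,fy=4,interpolation=2)
im=np.zeros((360,880,3),np.uint8); im[:,:480]=A; im[:,480:]=B
cv2.imwrite('pics/c7.png',cv2.resize(im[:,:,::-1],(792,324)))
E
```

```text
time_s: 11.75
eef_pos: [0.504, 0.1062, -0.0043]
eef_rot: [-0.0, 0.013, 1.0, 0.0]
wrist_force: [-10.3, -0.8, 23.5]
opening: 0.681
scene earcase_mid 0.87 [645.1 242.8  13.8]
scene earcase_mid 0.72 [534.   73.5  43.9]
scene earcase_mid 0.68 [708.2 126.3  12.1]
scene earcase_mid 0.65 [743.   41.3  11.2]
scene earcase_mid 0.57 [396.4 -51.   11.5]
scene pillbox_mid 0.64 [557.5  10.1  40.3]
scene left_key_top 0.45 [508.5 135.9  36.2]
scene perfume 0.57 [466.2 385.8  -0.8]
scene perfume 0.34 [507.5 132.5  37.6]
scene cream 0.56 [567.4 208.5   7.3]
scene bangle 0.69 [ 536.2 -138.4    0.9]
scene mug 0.68 [ 551.1 -421.5   -2.4]
scene phone 0.6 [464.9 387.2   2.1]
scene phone 0.46 [504.5  73.2  26.5]
wrist earcase_mid 0.8 [540.1  72.5  43.7]
wrist pillbox_mid 0.88 [560.4   7.2  43. ]
wrist left_key_top 0.64 [504.  138.7  35.3]
wrist perfume 0.61 [382.5  37.2  -2.8]
wrist mug 0.48 [557.8   8.   42.3]
```

View pics/c7.png

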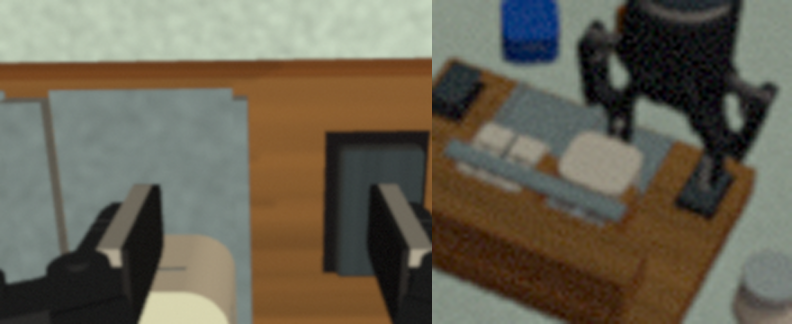

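```bash
python3 -c "
from bench import order; print(order.hand_in())"
```

```text
the job is handed in; nothing more can be done
None
```

I pressed the left key, the earbud case's own, to its stop with one finger. The other finger, waiting in the left lane, caught the popped case. I handed in at about 12 s of the 29 s, still holding both; no verdict is reported.

**Last checks:**
- **Case:** about 24 mm forward of its seat (allowed 6 to 47 mm), centre at its seated height. In the last picture it sits flat against the lane finger.
- **Key:** its top reads about 36 mm above the table, against 48 mm when up, so it is fully down. The wrist shows about 23 N upward, down from a 43 N peak when the key hit its stop.
- **Pill box, bangle, mug:** within about 5 mm of their starting readings.
- **Cream jar:** about 5 mm from its first reading.
- **Perfume bottle:** found within 5 mm in the wrist view. The scene camera reported it where the phone lies, which I take as a false detection.
- **Phone:** I took no starting reading, so it was not compared; the arm never went near it.

**Disagreements:**
- **TCP height:** the reported height was about 45 mm below where the fingertips showed in the pictures. I went by the pictures and the force, and touched the key at a reported height of about 2 mm.
- **Contact force:** I could not measure the force between case and finger on its own. The wrist's 10 N sideways force also includes rubbing on the key.
- **Dock outline:** the fitted outline missed the front edge of the base by several millimetres in the top view, but matched the key to about 2 mm.

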